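Sort the solder and the cork grease into the bench tray

ROBOT

A 7-joint arm with a two-finger parallel gripper is mounted at the origin on a cart in front of the work surface, level with it; the furniture and walls round the work are solid. World frame = base frame: x ahead of the robot, y to its left, z up, the work surface at z = 0. Lengths are in m, angles in rad, forces in N, time in s.
With the tool pointing down it reaches from about 0.35 to 0.9 m from the base axis. Payload 8.1 kg.
Tool frame: the origin (TCP) lies at the very end of the fingers, on their centre line; the grasp point (between the pads) lies 19 mm behind it; z points along the fingers, y is the line along which they close (so a half turn about z gives the same grasp; the last joint's range is limited). The gripper opens to 85 mm and grips with 20 to 120 N. Pads are 22 mm wide; open, the fingers measure 114 mm over their backs; the gripper's body (76 mm by 85 mm) begins 54 mm behind the grasp point. The pads swing forward as they close: fully open they stand 13 mm farther back than shut.
Start: joints at [-1.359, 0.434, 0.025, 1.573, -0.012, 1.134, -0.075], TCP at [0.194, 0.594, 0.2] pointing down, gripper open.
Joint ranges: [-2.62, 2.62], [-0.44, 2.09], [-1.27, 1.32], [0.08, 2.57], [-1.32, 4.46], [0.12, 2], [-2.74, 2.74]. Speed limits (rad/s): [2.22, 2.22, 3.01, 3.01, 3.14, 3.14, 3.14].

INTERFACE

Orientations are given as a unit quaternion [x, y, z, w].
In Python, from plant import * gives the robot as it stands.
- The arm moves only by the tool apply_moves, never from a script. Its argument "moves" is text: rows parted by semicolons, each of 7 numbers parted by spaces: the shift along the tool's x, y, z in m, then the turn, a rotation vector about the tool's x, y, z in degrees, then the opening, from -1 (shut) to 1 (fully open). In form: dx dy dz wx wy wz fingers; .... A call has 1 to 5 rows; each row is the pose to reach, as a shift and turn from the pose commanded when the call began, along the tool's axes at that moment; what a row does not reach only later rows make up. A row lasts 1/12 s, in which the tool goes at most 41.7 mm and 7.16 degrees, less where a joint would pass 70% of its speed; a pose out of reach is approached as far as the arm can. A call with a gripper value outside its range is refused whole. The fingers move at their own pace and stop on an object; "newtons" is the grip in N (left out, the last holds). Time passes only in rows, so rows that repeat a pose let the fingers close. It gives the time, the measured TCP pose, the force, the opening and the grip force at its end, in the units of the state.
- get_state(): the state, without advancing time (a new reading comes with each control period).
- read_camera(name): name is "scene" or "top"; returns a dict with "frame" (480x640x3 uint8, red, green, blue), "camera_matrix" (3x3 intrinsics, pixels), "k1" (the pictures are not rectified: a ray, as slopes to the right and down, at radius r is drawn at 1 + k1 r^2 times it, then the intrinsics apply), "R" (3x3) and "t" (3): a world point X has camera coordinates R X + t. Camera axes: x right, y down, z forward; pixel columns grow to the right and rows downward; lengths in m; the calibration is good to about 2 mm. A picture is of the moment at which its call begins. There is no depth.
- sign_off(): hands the job in; it is judged then, once.
The state is a dict: "time_s": time; "joint_positions": joint angles; "qd": joint speeds; "effort": joint torques, N m; "eef_pos": TCP position; "tool_rot": TCP orientation; "force": force on the tool from outside, world axes, zero at the start; "moment": the same for the moment, N m; "gripper_width": finger opening in m; "gripper_force": force on a finger pad.
Only numpy, scipy, OpenCV 4.12 (cv2) and the standard library are available. Lean on these libraries where they do the work, as an engineer would, in place of code of your own. Each camera call takes 0.05 s, during which the arm holds its last target. There are 200 camera calls.

TASK

Tidy up two supplies on the repair bench: put the spool of solder into the longer compartment of the wooden tray and the small jar of cork grease into its shorter compartment. Set each down gently and upright on the tray's floor and let go; leave the big powder tin standing where it is.

Things in the scene. Friction and masses are not known exactly. Their poses are not given: they have to be found in the camera images.
- spool_centre (a point): Spool of solder standing upright: white-grey round flanges 28 mm in diameter at its top and bottom (each 6 mm thick) and a narrower waist, 26 mm high, 50 g. Round: grip it from above across both flanges in any direction. The point is its centre, 13 mm above its underside; z is its upright axis.
- jar_centre (a point): Small round jar of cork grease with a dark blue lid, 32 mm in diameter, 36 mm high, about 35 g. Grip it from above round the glass in any direction. The point is its centre, 18 mm above its underside; z is its upright axis.
- tray: Fixed wooden tray on the 3 mm desk mat, at any yaw: 248 (x) by 122 (y) by 25 mm high, 6 mm walls and floor. A divider makes two open compartments, both 110 mm wide along y: the shorter, 90 mm along x, centred at x = -73 mm, y = 0; the longer, 140 mm along x, centred at x = +48 mm, y = 0. Origin: centre of its underside; compartment floors at z = 6 mm, rim at z = 25 mm.
- tin_centre (a point): Powder tin with a black screw lid, 48 mm in diameter, 51 mm high, clearly bigger than the grease jar; to be left alone. The point is its centre, half-way up.
Not all that is in view belongs to the job. Leave any green look-alike of the part that bears spool_centre alone. Leave any purple look-alike of the part that bears jar_centre alone.

How it is judged:
By the outcome, as a careful person would: the job done as asked, in the order asked, and still so for the second after the job is handed in, with the robot touching nothing.
It also fails if it takes over 53 s, if anything falls off the work surface, if the arm or the gripper's body presses on something with over 40 N, if the wrist force passes 120 N, or if a joint passes its speed limit or range.

## Working session

There is one attempt and no reset: what is moved stays moved. The work goes in short steps, Python scripts to look and compute and a tool call to move; the robot and the scene stay as the last step left them, time stands still between calls to the robot, and variables do not carry over. Pictures are saved under pics/ and viewed, at most 10 in all, crops included, and the job is handed in when it is done.

Besides the shell and the picture viewer there is one more tool, called after "Emit:" as name(argument=value, ...), one argument or row to a line, values as JSON. apply_moves: Moves the arm, as the interface text tells. Its arguments: {"type":"object","properties":{"moves":{"type":"string"},"newtons":{"type":"number"}},"required":["moves"]}

```bash
ls; mkdir -p pics; python3 - <<'E'
from plant import *
import cv2,pickle
for n in("scene","top"):
    c=read_camera(n); cv2.imwrite(f"pics/{n}0.png",c["frame"][:,:,::-1]); pickle.dump(c,open(n+".pkl","wb")); print(c["R"],c["t"],c["camera_matrix"],c["k1"])
s=get_state(); print(s)
E
```

```text
pics
[[-0.65098705 -0.75908769  0.00131925]
 [-0.56851047  0.48639658 -0.66348641]
 [ 0.50300268 -0.43267107 -0.74818717]] [0.41112348 0.31510548 0.62417755] [[522.99222282   0.         322.52681857]
 [  0.         522.99222282 239.93288563]
 [  0.           0.           1.        ]] 0.03857546961287279
[[ 0.00746977 -0.99996574 -0.00356754]
 [-0.9852616  -0.00675014 -0.17092109]
 [ 0.17089115  0.00479171 -0.98527826]] [0.07537515 0.54579309 0.79810283] [[440.24103274   0.         312.94946396]
 [  0.         440.24103274 243.1667147 ]
 [  0.           0.           1.        ]] 0.033185827028871774
{'time_s': 0.1, 'joint_positions': array([-1.35854738,  0.43515029,  0.02499355,  1.57401916, -0.0116124 ,
        1.13399183, -0.07508586]), 'qd': array([-2.77151472e-04, -1.11429914e-03,  5.04363002e-05, -3.10536331e-03,
       -2.90388151e-03,  5.04778734e-04,  7.43408746e-05]), 'effort': array([ 1.53119810e-03, -6.71748376e+01,  1.02702588e+00, -3.16903889e+01,
        1.55905128e-02,  7.24606012e-03,  1.64100720e-05]), 'eef_pos': array([0.19345131, 0.59377941, 0.19900153]), 'tool_rot': array([ 1.56813904e-01,  9.87627912e-01, -7.10019385e-04, -4.85873734e-05]), 'force': array([ 0.41506623, -0.23285655, -0.11399437]), 'moment': array([0.02142472, 0.0175896 , 0.04518821]), 'gripper_force': 0.0, 'gripper_width': 0.08530941126365076}
```

View pics/scene0.png

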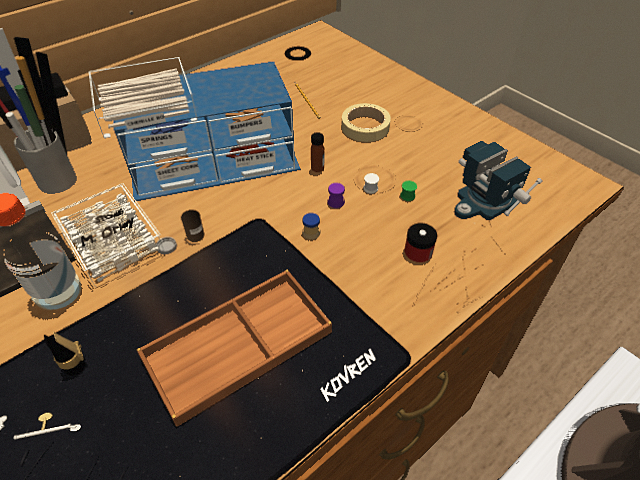

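View pics/top0.png

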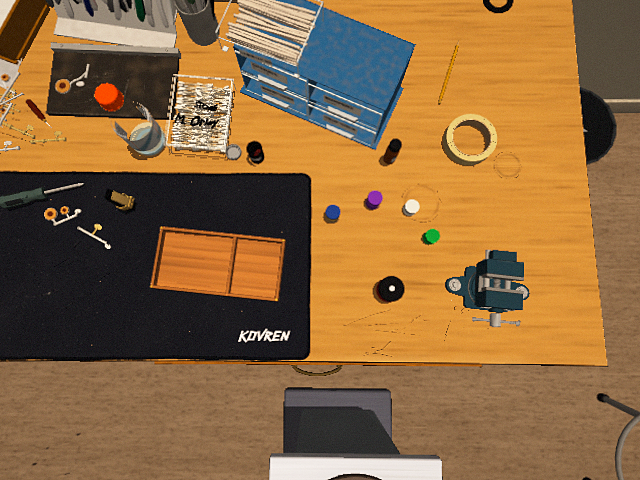

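The scene view shows the blue-lidded jar at (311,225), the white spool at (371,183), the purple decoy at (336,195), the green decoy at (409,190), the tin at (421,243) and the tray around (235,345). In the top view the jar is at (332,213), the spool at (411,207), and the tray's shorter compartment is to the right.

```bash
python3 - <<'E'
import cv2
a=cv2.imread("pics/top0.png")[180:310,310:450]; cv2.imwrite("pics/topc.png",cv2.resize(a,None,fx=4.5,fy=4.5,interpolation=cv2.INTER_CUBIC))
b=cv2.imread("pics/scene0.png")[160:280,290:440]; cv2.imwrite("pics/scenec.png",cv2.resize(b,None,fx=5,fy=5,interpolation=cv2.INTER_CUBIC))
E
```

```text
(no output)
```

View pics/topc.png

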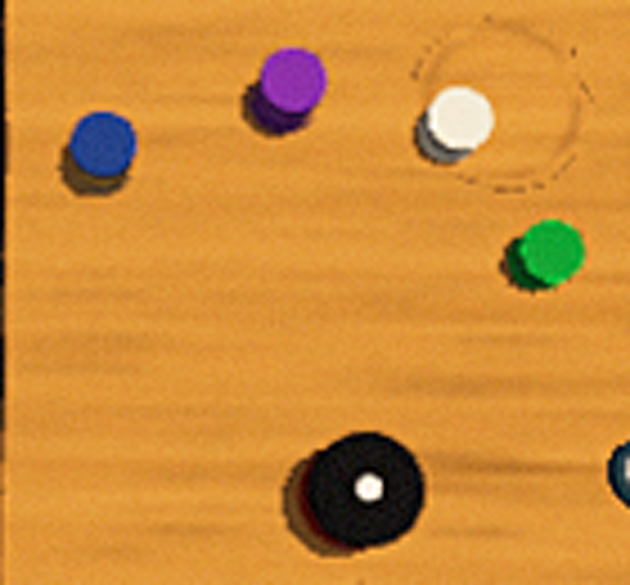

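View pics/scenec.png

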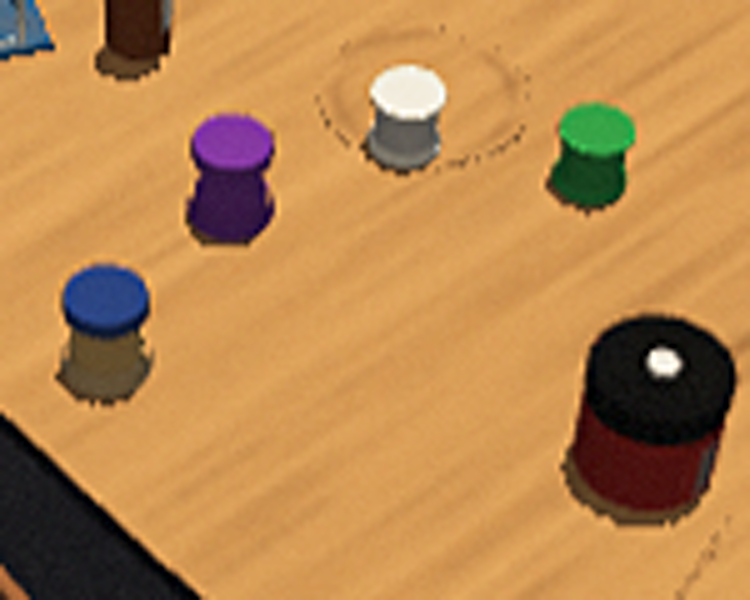

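The enlarged crops show the top discs: jar at (332.9,212.2) in top and (311.2,219.2) in scene, spool at (412.2,206.4) in top and (371.6,178.2) in scene. The tray rim corners in the top view are about (160,227), (285,239), (278,300) and (150,287).

```bash
cat >h.py <<'E'
import numpy as np,cv2,pickle
from scipy.spatial.transform import Rotation as Ro
C={n:pickle.load(open(n+".pkl","rb")) for n in("scene","top")}
def ray(n,uv):
    c=C[n];K=c["camera_matrix"]
    p=cv2.undistortPoints(np.array([[uv]],float),K,np.array([c["k1"],0,0,0,0.]))[0,0]
    return -c["R"].T@c["t"], c["R"].T@np.r_[p,1]
def at(n,uv,z):
    o,d=ray(n,uv); return o+d*(z-o[2])/d[2]
def tool(p,s):  # world point -> shift in tool axes
    return Ro.from_quat(s["tool_rot"]).inv().apply(np.array(p)-s["eef_pos"])
E
python3 - <<'E'
from h import *
from plant import get_state
np.set_printoptions(precision=4,suppress=True)
for k,t,s,z in(("jar",(332.5,211.8),(310.8,218.8),.036),("spool",(411.8,206),(371.2,177.8),.026),("purple",(374.7,197.4),None,.036),("green",(432.3,235.8),None,.026),("tin",(390.7,288.6),None,.051)):
    print(k,at("top",t,z),s and at("scene",s,z))
P=[at("top",u,.028)[:2] for u in((160,227),(285,239),(278,300),(150,287))]
Q=[at("scene",u,.028)[:2] for u in((287,271),(330,323),(177,421),(139,350))]
for P in(P,Q):
    P=np.array(P);print(P,P.mean(0),[np.linalg.norm(P[i]-P[i-1]) for i in range(4)])
s=get_state();print(s["eef_pos"],Ro.from_quat(s["tool_rot"]).as_matrix())
E
```

```text
jar [0.6101 0.0413 0.036 ] [0.612 0.043 0.036]
spool [ 0.6254 -0.117   0.026 ] [ 0.6277 -0.1155  0.026 ]
purple [ 0.6399 -0.0421  0.036 ] None
green [ 0.5652 -0.1553  0.026 ] None
tin [ 0.4592 -0.0671  0.051 ] None
[[0.5788 0.3811]
 [0.5565 0.1344]
 [0.4373 0.1457]
 [0.4608 0.3923]] [0.5084 0.2634] [np.float64(0.11854622536120757), np.float64(0.2476788109536696), np.float64(0.11968325841886726), np.float64(0.2477171325572456)]
[[0.5549 0.1393]
 [0.439  0.1509]
 [0.456  0.3918]
 [0.5787 0.3805]] [0.5072 0.2656] [np.float64(0.2423858420122903), np.float64(0.11652965985212868), np.float64(0.24149359405812723), np.float64(0.12323410053047526)]
[0.1935 0.5938 0.199 ] [[-0.9508  0.3097 -0.0003]
 [ 0.3097  0.9508 -0.0014]
 [-0.0001 -0.0014 -1.    ]]
```

Emit:
apply_moves(
  moves="-0.03 -0.026 0 0 0 7 0; -0.06 -0.052 0 0 0 14 0; -0.09 -0.078 0 0 0 21 0; -0.12 -0.104 0 0 0 28 0; -0.15 -0.13 0 0 0 35 0",
  newtons=25,
)

```text
time_s: 0.52
eef_pos: [0.2964, 0.4222, 0.1994]
tool_rot: [0.449, 0.893, -0.0, -0.0]
force: [1.7, -0.6, 0.2]
gripper_width: 0.0428
gripper_force: 0.0
```

```bash
cat >go.py <<'E'
import sys
from h import *
from plant import get_state
np.set_printoptions(precision=4,suppress=True)
s=get_state();p=[float(v) for v in sys.argv[1:4]];M=Ro.from_quat(s["tool_rot"]).as_matrix()
print(s["time_s"],s["eef_pos"],"shift",tool(p,s),"y-angle",np.degrees(np.arctan2(M[1,1],M[0,1])),"tilt vec",M[:2,2],"w",s["gripper_width"],s["gripper_force"],"F",s["force"],"j7",s["joint_positions"][6])
E
python3 go.py .6265 -.1165 .12
```

```text
0.5167 [0.2964 0.4222 0.1994] shift [-0.6293 -0.0564  0.0795] y-angle 36.61906444154608 tilt vec [-0.0004 -0.0004] w 0.042776974692273116 0.0 F [ 1.6896 -0.5654  0.1845] j7 -0.3616361997054776
```

Emit:
apply_moves(
  moves="-0.041 -0.004 0 0 0 5 0.3; -0.082 -0.007 0 0 0 10 0.3; -0.123 -0.011 0 0 0 15 0.3; -0.164 -0.015 0 0 0 20 0.3; -0.205 -0.018 0 0 0 25 0.3",
)

```text
time_s: 0.93
eef_pos: [0.4051, 0.2476, 0.1997]
tool_rot: [0.631, 0.776, -0.0, -0.0]
force: [0.5, 1.7, -0.2]
gripper_width: 0.0554
gripper_force: 0.0
```

```bash
python3 go.py .6265 -.1165 .12
```

```text
0.9333 [0.4051 0.2476 0.1997] shift [-0.4015  0.1429  0.0795] y-angle 11.725473366384364 tilt vec [-0.0003  0.0001] w 0.05536030688783232 0.0 F [ 0.4803  1.728  -0.1634] j7 -0.3605821377135423
```

Emit:
apply_moves(
  moves="-0.038 0.014 0.002 0 0 4 0.3; -0.076 0.027 0.004 0 0 8 0.3; -0.114 0.041 0.006 0 0 12 0.3; -0.152 0.054 0.008 0 0 16 0.3; -0.19 0.068 0.01 0 0 20 0.3",
)

```text
time_s: 1.35
eef_pos: [0.511, 0.076, 0.1896]
tool_rot: [0.756, 0.655, -0.0, -0.0]
force: [1.6, 0.4, 0.2]
gripper_width: 0.0555
gripper_force: 0.0
```

```bash
python3 go.py .6265 -.1165 .12
```

```text
1.35 [0.511  0.076  0.1896] shift [-0.174   0.1418  0.0695] y-angle -8.216763473593858 tilt vec [-0.0002  0.0002] w 0.05554188190481165 0.0 F [1.6415 0.3546 0.2197] j7 -0.20406463459001786
```

Emit:
apply_moves(
  moves="-0.031 0.025 0.005 0 0 0 0.3; -0.062 0.05 0.01 0 0 0 0.3; -0.093 0.076 0.015 0 0 0 0.3; -0.124 0.101 0.02 0 0 0 0.3; -0.15 0.122 0.025 0 0 0 0.3",
)

```text
time_s: 1.77
eef_pos: [0.6112, -0.0907, 0.1641]
tool_rot: [0.755, 0.655, -0.0, 0.0]
force: [0.5, 0.1, -0.4]
gripper_width: 0.0554
gripper_force: 0.0
```

Emit:
apply_moves(
  moves="-0.015 0.012 0.02 0 0 0 0.3; -0.024 0.02 0.04 0 0 0 0.3; -0.024 0.02 0.06 0 0 0 0.3; -0.024 0.02 0.07 0 0 0 0.3; -0.024 0.02 0.07 0 0 0 0.3",
)

```text
time_s: 2.18
eef_pos: [0.625, -0.1136, 0.0919]
tool_rot: [0.755, 0.656, -0.002, -0.002]
force: [-0.0, 0.8, -0.7]
gripper_width: 0.0559
gripper_force: 0.0
```

```bash
python3 go.py .6265 -.1165 .004; python3 - <<'E'
from plant import *
import cv2,numpy as np
t=read_camera("top")["frame"][150:270,350:480,::-1];b=read_camera("scene")["frame"][120:240,305:435,::-1]
cv2.imwrite("pics/g1.png",cv2.resize(np.hstack([t,b]),None,fx=3,fy=3,interpolation=cv2.INTER_CUBIC))
E
```

```text
2.1833 [ 0.625  -0.1136  0.0919] shift [-0.0027  0.0024  0.0879] y-angle -8.036571821453 tilt vec [-0.005   0.0008] w 0.05589060668296634 0.0 F [-0.0007  0.7916 -0.7115] j7 0.2679202753889081
```

View pics/g1.png

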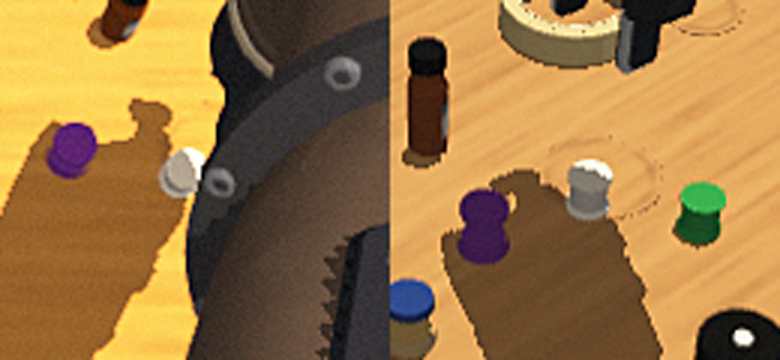

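The left panel shows the spool (top view, px (411,206)) standing unmoved beside the arm. The right panel shows a finger above it at about (388,133) in the scene view.

Emit:
apply_moves(
  moves="-0.002 0.002 0.025 0 0 0 0.3; -0.002 0.002 0.05 0 0 0 0.3; -0.002 0.002 0.068 0 0 0 0.3; -0.002 0.002 0.08 0 0 0 0.3; -0.002 0.002 0.087 0 0 0 0.3",
)

```text
time_s: 2.7
eef_pos: [0.6288, -0.1159, 0.0075]
tool_rot: [0.755, 0.656, 0.0, -0.0]
force: [-0.2, 0.8, 0.2]
gripper_width: 0.0555
gripper_force: 0.0
```

Emit:
apply_moves(
  moves="0 0 0 0 0 0 0.1; 0 0 0 0 0 0 -0.2; 0 0 0 0 0 0 -0.5; 0 0 0 0 0 0 -0.7; 0 0 0 0 0 0 -0.7",
)

```text
time_s: 3.12
eef_pos: [0.6293, -0.1167, 0.0087]
tool_rot: [0.755, 0.656, 0.001, 0.001]
force: [-0.7, -0.4, 0.4]
gripper_width: 0.013
gripper_force: 0.0
```

```bash
python3 go.py .6265 -.1165 .004; python3 - <<'E'
from plant import *
import cv2,numpy as np
b=read_camera("scene")["frame"][120:240,300:440,::-1]
cv2.imwrite("pics/g2.png",cv2.resize(b,None,fx=4,fy=4,interpolation=cv2.INTER_CUBIC))
E
```

```text
3.1167 [ 0.6293 -0.1167  0.0087] shift [-0.0002 -0.0028  0.0047] y-angle -8.039484851636969 tilt vec [ 0.0015 -0.    ] w 0.01304920054887284 0.0 F [-0.7087 -0.3663  0.4337] j7 0.32238452443326776
```

View pics/g2.png

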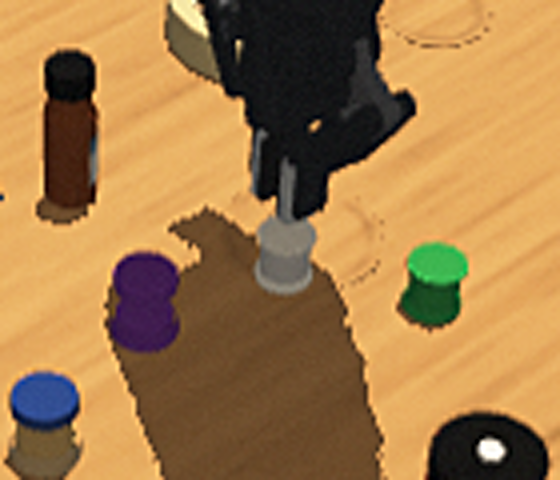

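The crop shows the spool standing unmoved at (371.5,179), in front of or below the fingers, whose tips are at about (371.7,173) in the scene view. The grasp closed on nothing, so I'll compare the fingers with the projected TCP in both views.

```bash
python3 - <<'E'
from h import *
from plant import *
s=get_state();I=[]
for n,(r,c) in (("top",(130,340)),("scene",(100,305))):
    d=read_camera(n);f=np.ascontiguousarray(d["frame"][r:r+130,c:c+130,::-1]);f=cv2.resize(f,None,fx=3,fy=3,interpolation=cv2.INTER_CUBIC)
    print(n,np.abs(d["R"]-C[n]["R"]).max(),np.abs(d["t"]-C[n]["t"]).max())
    p=s["eef_pos"];q=np.array([p,p+[0,0,.03],p+[0,0,.1]])
    u=cv2.projectPoints(q,cv2.Rodrigues(d["R"])[0],d["t"],d["camera_matrix"],np.array([d["k1"],0,0,0,0.]))[0][:,0]
    print(n,u)
    for k,v in zip(((0,0,255),(0,255,0),(255,255,0)),u): cv2.circle(f,tuple(int(x) for x in (v-[c,r])*3),3,k,-1)
    I.append(f)
cv2.imwrite("pics/g3.png",np.hstack(I)); print(s["eef_pos"],s["joint_positions"],s["force"],s["effort"])
E
```

```text
top 0.0 0.0
top [[409.69372261 206.41203538]
 [412.95294051 202.54471379]
 [421.50589929 192.3991339 ]]
scene 0.0 0.0
scene [[370.42910576 184.16640178]
 [371.57903744 172.02450857]
 [374.4947742  141.32119195]]
[ 0.62913196 -0.11665432  0.00847411] [-0.20117804  0.69608001  0.46384869  1.74648292 -0.41338716  0.79604666
  0.32239105] [ 0.84451479 -0.46335346  0.32761467] [-8.48137017e-03 -7.31641960e+01  1.07919386e+01 -2.29466683e+01
  1.43489006e-02  9.52044707e-05 -2.98346356e-03]
```

View pics/g3.png

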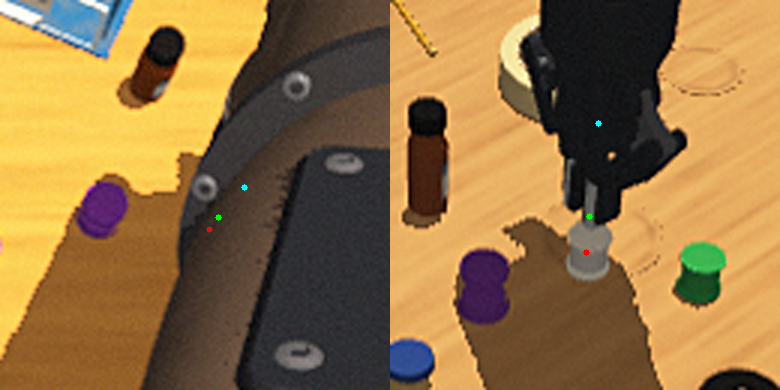

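The red dot (reported TCP) lies inside the spool's image at (370,184), but the fingertips are seen about 12 px higher at (371,172). The fingers are therefore either about 30 mm higher than reported or displaced behind. I'll settle that with a gentle guarded touch on free bench.

Emit:
apply_moves(
  moves="0 0 -0.03 0 0 0 -0.7; 0 0 -0.06 0 0 0 -0.7; 0.025 -0.027 -0.06 0 0 0 -0.7; 0.05 -0.054 -0.06 0 0 0 -0.7; 0.076 -0.08 -0.06 0 0 0 -0.7",
)

```text
time_s: 3.68
eef_pos: [0.5594, -0.03, 0.0683]
tool_rot: [0.755, 0.655, 0.001, 0.0]
force: [0.5, 1.5, -0.9]
gripper_width: 0.013
gripper_force: 0.0
```

Emit:
apply_moves(
  moves="0 0 0.02 0 0 0 -0.7; 0 0 0.04 0 0 0 -0.7; 0 0 0.055 0 0 0 -0.7; 0 0 0.055 0 0 0 -0.7; 0 0 0.055 0 0 0 -0.7",
)

```text
time_s: 4.1
eef_pos: [0.5596, -0.0303, 0.0125]
tool_rot: [0.755, 0.656, -0.001, -0.0]
force: [-0.3, -0.1, 0.3]
gripper_width: 0.013
gripper_force: 0.0
```

```bash
cat >look.py <<'E'
import sys
from h import *
from plant import *
out=sys.argv[1];s=get_state();I=[]
for n in("top","scene"):
    d=read_camera(n);p=s["eef_pos"];q=np.array([p,p+[0,0,.03]])
    u=cv2.projectPoints(q,cv2.Rodrigues(d["R"])[0],d["t"],d["camera_matrix"],np.array([d["k1"],0,0,0,0.]))[0][:,0]
    c,r=(u[0]-65).astype(int)
    f=cv2.resize(np.ascontiguousarray(d["frame"][r:r+130,c:c+130,::-1]),None,fx=3,fy=3,interpolation=cv2.INTER_CUBIC)
    print(n,"origin",c,r,u)
    for k,v in zip(((0,0,255),(0,255,0)),u): cv2.circle(f,tuple(int(x) for x in (v-[c,r])*3),2,k,-1)
    I.append(f)
cv2.imwrite(out,np.hstack(I))
E
python3 look.py pics/g4.png; python3 go.py .56 -.03 0
```

```text
top origin 302 174 [[367.84380639 239.4096068 ]
 [369.69589586 236.62705749]]
scene origin 297 159 [[362.70630852 224.91409785]
 [363.74990454 212.79202486]]
4.2 [ 0.5608 -0.0306  0.0136] shift [ 0.0005 -0.0008  0.0136] y-angle -8.075500711661348 tilt vec [ 0.0012 -0.0001] w 0.01318869263806959 0.0 F [-0.0482 -0.3911 -0.01  ] j7 0.20470435410040147
```

View pics/g4.png

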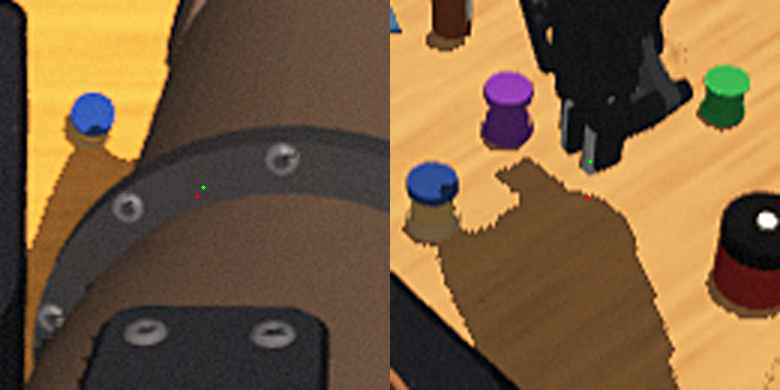

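The tips are seen at about (363,215) in the scene view, 10 px above the projected TCP at (362.7,225). Now the guarded touch-down.

Emit:
apply_moves(
  moves="0 0 0.004 0 0 0 -0.7; 0 0 0.008 0 0 0 -0.7; 0 0 0.01 0 0 0 -0.7; 0 0 0.01 0 0 0 -0.7",
)

```text
time_s: 4.53
eef_pos: [0.5598, -0.0302, 0.0024]
tool_rot: [0.755, 0.656, -0.0, -0.0]
force: [-0.3, 0.1, 0.3]
gripper_width: 0.0131
gripper_force: 0.0
```

Emit:
apply_moves(
  moves="0 0 0.002 0 0 0 -0.7; 0 0 0.004 0 0 0 -0.7; 0 0 0.004 0 0 0 -0.7",
)

```text
time_s: 4.78
eef_pos: [0.5599, -0.0301, -0.0016]
tool_rot: [0.755, 0.656, -0.0, -0.0]
force: [0.4, 0.3, -0.5]
gripper_width: 0.0124
gripper_force: 0.0
```

Emit:
apply_moves(
  moves="0 0 0.002 0 0 0 -0.7; 0 0 0.004 0 0 0 -0.7; 0 0 0.004 0 0 0 -0.7",
)

```text
time_s: 5.03
eef_pos: [0.5598, -0.0301, -0.0057]
tool_rot: [0.755, 0.656, -0.0, -0.0]
force: [0.2, -0.4, -0.4]
gripper_width: 0.0131
gripper_force: 0.0
```

No contact at a reported -6 mm, so the height reading is offset. I'll continue down.

Emit:
apply_moves(
  moves="0 0 0.003 0 0 0 -0.7; 0 0 0.006 0 0 0 -0.7; 0 0 0.006 0 0 0 -0.7",
)

```text
time_s: 5.28
eef_pos: [0.5597, -0.0301, -0.0119]
tool_rot: [0.755, 0.656, -0.0, -0.0]
force: [-0.1, -0.1, -0.6]
gripper_width: 0.0128
gripper_force: 0.0
```

Emit:
apply_moves(
  moves="0 0 0.002 0 0 0 -0.7; 0 0 0.004 0 0 0 -0.7; 0 0 0.004 0 0 0 -0.7",
)

```text
time_s: 5.53
eef_pos: [0.5598, -0.0301, -0.0157]
tool_rot: [0.755, 0.656, -0.0, -0.0]
force: [-0.2, -0.1, 0.8]
gripper_width: 0.0129
gripper_force: 0.0
```

Emit:
apply_moves(
  moves="0 0 0.002 0 0 0 -0.7; 0 0 0.004 0 0 0 -0.7; 0 0 0.004 0 0 0 -0.7",
)

```text
time_s: 5.78
eef_pos: [0.5598, -0.0302, -0.0196]
tool_rot: [0.755, 0.656, -0.0, -0.0]
force: [-0.7, -0.3, -0.6]
gripper_width: 0.013
gripper_force: 0.0
```

Emit:
apply_moves(
  moves="0 0 0.002 0 0 0 -0.7; 0 0 0.003 0 0 0 -0.7; 0 0 0.003 0 0 0 -0.7",
)

```text
time_s: 6.03
eef_pos: [0.56, -0.0301, -0.0225]
tool_rot: [0.755, 0.656, -0.0, -0.0]
force: [-0.1, -0.2, 1.3]
gripper_width: 0.0125
gripper_force: 0.0
```

Emit:
apply_moves(
  moves="0 0 0.002 0 0 0 -0.7; 0 0 0.003 0 0 0 -0.7; 0 0 0.003 0 0 0 -0.7",
)

```text
time_s: 6.28
eef_pos: [0.5599, -0.0302, -0.0255]
tool_rot: [0.755, 0.656, -0.0, -0.0]
force: [-0.6, -0.4, -0.2]
gripper_width: 0.0129
gripper_force: 0.0
```

Emit:
apply_moves(
  moves="0 0 0.002 0 0 0 -0.7; 0 0 0.003 0 0 0 -0.7; 0 0 0.003 0 0 0 -0.7",
)

```text
time_s: 6.53
eef_pos: [0.5599, -0.0301, -0.0286]
tool_rot: [0.755, 0.656, -0.0, -0.0]
force: [-0.1, -1.4, 0.2]
gripper_width: 0.013
gripper_force: 0.0
```

Emit:
apply_moves(
  moves="0 0 0.001 0 0 0 -0.7; 0 0 0.002 0 0 0 -0.7; 0 0 0.002 0 0 0 -0.7",
)

```text
time_s: 6.78
eef_pos: [0.56, -0.0301, -0.0305]
tool_rot: [0.755, 0.656, -0.0, -0.0]
force: [0.1, -0.4, -0.3]
gripper_width: 0.0128
gripper_force: 0.0
```

```bash
python3 look.py pics/g5.png; python3 go.py .56 -.03 0
```

```text
top origin 300 177 [[365.30427107 242.92968307]
 [366.98406367 240.39583689]]
scene origin 296 176 [[361.09600824 241.22511904]
 [362.06128391 229.92930621]]
6.8833 [ 0.56   -0.0302 -0.0303] shift [ 0.0002 -0.     -0.0303] y-angle -8.042834938088697 tilt vec [-0.0001  0.    ] w 0.01317480019235159 0.0 F [-0.7966 -0.3173 -1.0322] j7 0.2419918813399457
```

View pics/g5.png

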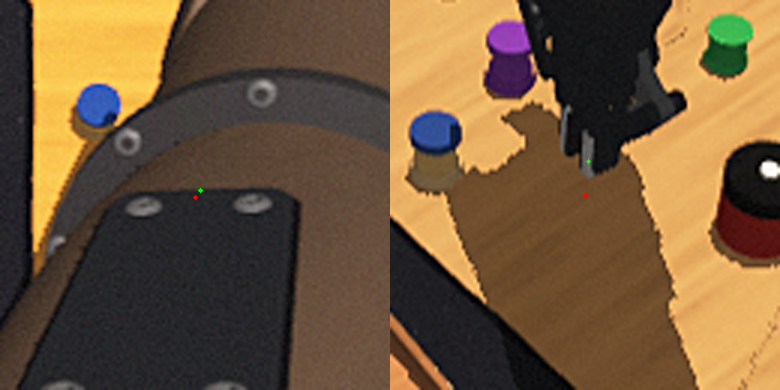

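The tips (near finger about (368,233), far finger about (355,229) in the scene view) now look almost on the bench, so the offset is roughly 30 mm. I'll go on in 2 mm steps.

Emit:
apply_moves(
  moves="0 0 0.001 0 0 0 -0.7; 0 0 0.002 0 0 0 -0.7; 0 0 0.002 0 0 0 -0.7",
)

```text
time_s: 7.13
eef_pos: [0.5603, -0.0301, -0.0312]
tool_rot: [0.755, 0.656, 0.0, -0.0]
force: [-3.9, 0.7, 16.9]
gripper_width: 0.013
gripper_force: 8.1
```

Emit:
apply_moves(
  moves="0 0 0.001 0 0 0 -0.7; 0 0 0.002 0 0 0 -0.7; 0 0 0.002 0 0 0 -0.7",
)

```text
time_s: 7.38
eef_pos: [0.5604, -0.0301, -0.0314]
tool_rot: [0.755, 0.656, 0.001, -0.0]
force: [-13.0, 1.1, 43.1]
gripper_width: 0.0131
gripper_force: 21.7
```

Contact is at a reported z of -0.031, so true tip height is reported z + 0.031. I'll back off and go to the spool again.

Emit:
apply_moves(
  moves="0 0 -0.02 0 0 0 -0.7; 0 0 -0.05 0 0 0 0; 0 0 -0.085 0 0 0 0.3; -0.025 0.027 -0.085 0 0 0 0.3; -0.05 0.054 -0.085 0 0 0 0.3",
)

```text
time_s: 7.8
eef_pos: [0.6084, -0.0849, 0.0532]
tool_rot: [0.753, 0.658, 0.002, 0.001]
force: [0.5, 0.0, 0.2]
gripper_width: 0.0556
gripper_force: 0.0
```

```bash
python3 go.py .6265 -.1165 -.029
```

```text
7.8 [ 0.6084 -0.0849  0.0532] shift [-0.0291  0.0219  0.0822] y-angle -7.736935497100919 tilt vec [0.0037 0.0019] w 0.05562160336969143 0.0 F [0.5292 0.0202 0.2128] j7 0.2631942256483455
```

Emit:
apply_moves(
  moves="-0.028 0.021 0.01 0 0 0 0.3; -0.028 0.021 0.01 0 0 0 0.3; -0.028 0.021 0.01 0 0 0 0.3",
)

```text
time_s: 8.05
eef_pos: [0.6233, -0.1208, 0.0402]
tool_rot: [0.756, 0.654, -0.001, 0.0]
force: [0.8, 0.7, -0.1]
gripper_width: 0.0556
gripper_force: 0.0
```

```bash
python3 go.py .6265 -.1165 -.029
```

```text
8.05 [ 0.6233 -0.1208  0.0402] shift [0.0048 0.0025 0.0692] y-angle -8.252678566549685 tilt vec [-0.0004 -0.0014] w 0.05563880356933201 0.0 F [ 0.8202  0.72   -0.0635] j7 0.3089087000420595
```

Emit:
apply_moves(
  moves="0.005 0.002 0.01 0 0 0 0.3; 0.005 0.002 0.03 0 0 0 0.3; 0.005 0.002 0.05 0 0 0 0.3; 0.005 0.002 0.062 0 0 0 0.3; 0.005 0.002 0.067 0 0 0 0.3",
)

```text
time_s: 8.47
eef_pos: [0.6244, -0.111, -0.0287]
tool_rot: [0.754, 0.656, -0.001, -0.002]
force: [-0.5, 0.3, -0.2]
gripper_width: 0.0555
gripper_force: 0.0
```

Emit:
apply_moves(
  moves="0 0 0 0 0 0 0; 0 0 0 0 0 0 -0.3; 0 0 0 0 0 0 -0.6; 0 0 0 0 0 0 -0.8; 0 0 0 0 0 0 -0.8",
)

```text
time_s: 8.88
eef_pos: [0.6267, -0.1133, -0.0254]
tool_rot: [0.755, 0.656, 0.001, 0.0]
force: [-0.3, -0.3, 0.3]
gripper_width: 0.0247
gripper_force: 24.6
```

Emit:
apply_moves(
  moves="0 0 -0.005 0 0 0 -0.8; 0 0 -0.015 0 0 0 -0.8; 0 0 -0.03 0 0 0 -0.8; 0 0 -0.045 0 0 0 -0.8; 0 0 -0.06 0 0 0 -0.8",
)

```text
time_s: 9.3
eef_pos: [0.6262, -0.1134, 0.0354]
tool_rot: [0.755, 0.656, 0.0, 0.0]
force: [-0.6, 0.7, -0.7]
gripper_width: 0.0244
gripper_force: 24.6
```

```bash
python3 look.py pics/g6.png;python3 go.py .6265 -.1165 0; python3 - <<'E'
import cv2
a=cv2.imread("pics/g6.png")[:,390:]; cv2.imwrite("pics/g6b.png",cv2.resize(a[60:320,60:320],(600,600),interpolation=cv2.INTER_CUBIC))
E
```

```text
top origin 345 139 [[410.99004795 204.38318659]
 [414.40048716 200.31943262]]
scene origin 306 109 [[371.28904482 174.87466594]
 [372.48981124 162.20630584]]
9.4 [ 0.6281 -0.1139  0.0371] shift [-0.0028 -0.0014  0.0371] y-angle -8.055207738207686 tilt vec [ 0.005  -0.0006] w 0.02434143249572772 24.582448510627728 F [ 0.4457 -0.5926 -0.6214] j7 0.3050372954083245
```

View pics/g6b.png

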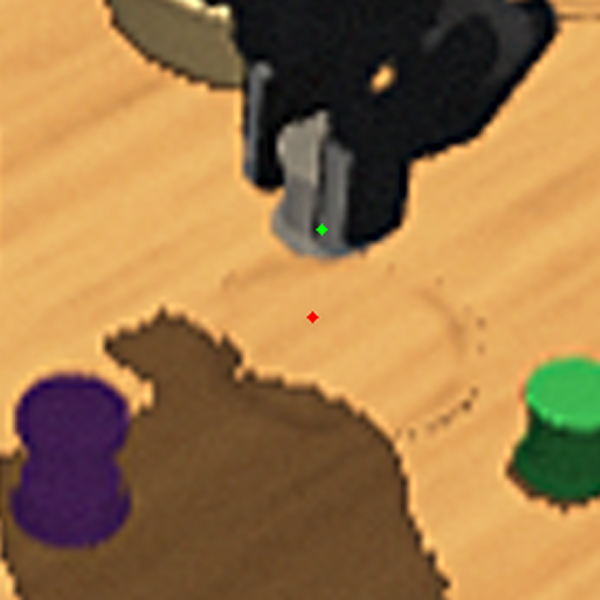

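The spool hangs upright between the pads, with its lower flange at about (352,163) in the scene view, and is centred along the pads. Now carry it to the longer compartment, keeping the orientation, which is already aligned with the tray.

Emit:
apply_moves(
  moves="0.02 -0.008 -0.02 0 0 0 -0.8; 0.055 -0.024 -0.035 0 0 0 -0.8; 0.092 -0.039 -0.035 0 0 0 -0.8; 0.129 -0.055 -0.035 0 0 0 -0.8; 0.166 -0.071 -0.035 0 0 0 -0.8",
)

```text
time_s: 9.82
eef_pos: [0.5784, 0.0626, 0.0691]
tool_rot: [0.755, 0.656, 0.0, 0.0]
force: [1.3, 0.9, -0.6]
gripper_width: 0.025
gripper_force: 24.7
```

Emit:
apply_moves(
  moves="0.037 -0.016 0 0 0 0 -0.8; 0.074 -0.032 0 0 0 0 -0.8; 0.111 -0.048 0 0 0 0 -0.8; 0.148 -0.064 0 0 0 0 -0.8; 0.185 -0.08 0 0 0 0 -0.8",
)

```text
time_s: 10.23
eef_pos: [0.5247, 0.2573, 0.0688]
tool_rot: [0.755, 0.656, 0.0, -0.0]
force: [0.1, -0.3, -0.3]
gripper_width: 0.0245
gripper_force: 24.7
```

```bash
python3 go.py .512 .312 -.018
```

```text
10.2333 [0.5247 0.2573 0.0688] shift [ 0.0524 -0.0202  0.0868] y-angle -8.042509555982567 tilt vec [0.     0.0002] w 0.0245182939086485 24.672867876361124 F [ 0.0907 -0.2583 -0.2828] j7 -0.34237267880848155
```

Emit:
apply_moves(
  moves="0.03 -0.012 0 0 0 0 -0.8; 0.052 -0.02 0.01 0 0 0 -0.8; 0.052 -0.02 0.03 0 0 0 -0.8; 0.052 -0.02 0.05 0 0 0 -0.8; 0.052 -0.02 0.06 0 0 0 -0.8",
)

```text
time_s: 10.65
eef_pos: [0.5116, 0.3099, 0.0066]
tool_rot: [0.754, 0.656, -0.001, -0.0]
force: [0.2, 0.1, -0.9]
gripper_width: 0.0246
gripper_force: 24.7
```

Emit:
apply_moves(
  moves="0 0 0.008 0 0 0 -0.8; 0 0 0.014 0 0 0 -0.8; 0 0 0.018 0 0 0 -0.8; 0 0 0.02 0 0 0 -0.8; 0 0 0.02 0 0 0 -0.8",
)

```text
time_s: 11.07
eef_pos: [0.5134, 0.3096, -0.0112]
tool_rot: [0.755, 0.656, 0.0, -0.0]
force: [-0.2, 0.4, -0.4]
gripper_width: 0.0246
gripper_force: 24.7
```

```bash
python3 go.py .512 .312 -.018
```

```text
11.0667 [ 0.5134  0.3096 -0.0112] shift [ 0.0022 -0.0017  0.0068] y-angle -8.068268808476349 tilt vec [0.0002 0.0002] w 0.02461518498484828 24.6724149104557 F [-0.204   0.4416 -0.4174] j7 -0.3684396461093639
```

Emit:
apply_moves(
  moves="0 0 0.002 0 0 0 -0.8; 0 0 0.004 0 0 0 -0.8; 0 0 0.004 0 0 0 -0.8",
)

```text
time_s: 11.32
eef_pos: [0.5132, 0.3098, -0.0152]
tool_rot: [0.755, 0.656, 0.0, -0.0]
force: [-0.5, -0.1, -0.7]
gripper_width: 0.0245
gripper_force: 24.7
```

Emit:
apply_moves(
  moves="0 0 0.001 0 0 0 -0.8; 0 0 0.0015 0 0 0 -0.8; 0 0 0.0015 0 0 0 -0.8",
)

```text
time_s: 11.57
eef_pos: [0.5132, 0.31, -0.0165]
tool_rot: [0.755, 0.656, 0.0, -0.0]
force: [-0.4, 0.3, 2.8]
gripper_width: 0.0246
gripper_force: 24.8
```

Emit:
apply_moves(
  moves="0 0 0.0005 0 0 0 -0.8; 0 0 0.001 0 0 0 -0.8; 0 0 0.001 0 0 0 -0.8",
)

```text
time_s: 11.82
eef_pos: [0.5133, 0.3101, -0.0168]
tool_rot: [0.755, 0.656, 0.0, -0.0]
force: [-3.4, -0.6, 13.4]
gripper_width: 0.0248
gripper_force: 25.3
```

Contact with the floor. I'll ease off and release.

Emit:
apply_moves(
  moves="0 0 -0.001 0 0 0 -0.8; 0 0 -0.001 0 0 0 -0.3; 0 0 -0.001 0 0 0 -0.1; 0 0 -0.001 0 0 0 0.15; 0 0 -0.001 0 0 0 0.2",
)

```text
time_s: 12.23
eef_pos: [0.5131, 0.3097, -0.017]
tool_rot: [0.755, 0.656, -0.0, 0.0]
force: [0.2, 0.1, -0.1]
gripper_width: 0.0512
gripper_force: 0.0
```

Emit:
apply_moves(
  moves="0 0 -0.008 0 0 0 0.2; 0 0 -0.02 0 0 0 0.2; 0 0 -0.04 0 0 0 0.25; 0 0 -0.07 0 0 0 0.3; 0 0 -0.1 0 0 0 0.35",
)

```text
time_s: 12.65
eef_pos: [0.5129, 0.3093, 0.0849]
tool_rot: [0.755, 0.656, -0.0, 0.0]
force: [-0.2, -0.1, 0.3]
gripper_width: 0.0576
gripper_force: 0.0
```

```bash
python3 go.py .611 .042 .03
```

```text
12.65 [0.5129 0.3093 0.0849] shift [-0.2508  0.1347  0.0551] y-angle -8.065234609602738 tilt vec [-0.0005 -0.0007] w 0.05762081227031515 0.0 F [-0.1863 -0.1472  0.3304] j7 -0.43853257805335866
```

Emit:
apply_moves(
  moves="-0.036 0.019 0 0 0 0 0.4; -0.072 0.038 0 0 0 0 0.4; -0.108 0.057 0 0 0 0 0.4; -0.144 0.077 0 0 0 0 0.4; -0.18 0.096 0 0 0 0 0.4",
)

```text
time_s: 13.07
eef_pos: [0.5839, 0.1163, 0.0848]
tool_rot: [0.755, 0.656, 0.001, 0.0]
force: [0.3, -0.3, -0.1]
gripper_width: 0.0597
gripper_force: 0.0
```

Emit:
apply_moves(
  moves="-0.036 0.019 0 0 0 0 0.4; -0.071 0.039 0.005 0 0 0 0.4; -0.071 0.039 0.02 0 0 0 0.4; -0.071 0.039 0.035 0 0 0 0.4; -0.071 0.039 0.035 0 0 0 0.4",
)

```text
time_s: 13.48
eef_pos: [0.6104, 0.0412, 0.047]
tool_rot: [0.756, 0.655, -0.001, -0.001]
force: [-1.2, 0.6, -0.6]
gripper_width: 0.0596
gripper_force: 0.0
```

```bash
python3 go.py .611 .042 -.028; python3 - <<'E'
from h import *
from plant import *
# blue-lid centroid now, both views, and white spool in tray (scene)
for n in("top","scene"):
    f=read_camera(n)["frame"];b=f[160:260,290:360].astype(int)
    m=(b[...,2]>b[...,0]+40)&(b[...,2]>b[...,1]+30);y,x=np.nonzero(m)
    if len(x): u=(x.mean()+290,y.mean()+160);print(n,len(x),u,at(n,u,.033))
E
```

```text
13.4833 [0.6104 0.0412 0.047 ] shift [0.0009 0.0007 0.075 ] y-angle -8.152426153931655 tilt vec [-0.0028 -0.0004] w 0.05955657021077471 0.0 F [-1.2429  0.5906 -0.5772] j7 0.06003110549374483
scene 79 (np.float64(311.8481012658228), np.float64(216.59493670886076)) [0.61712653 0.03646568 0.033     ]
```

Emit:
apply_moves(
  moves="0.001 0.001 0.02 0 0 0 0.4; 0.001 0.001 0.04 0 0 0 0.4; 0.001 0.001 0.058 0 0 0 0.4; 0.001 0.001 0.068 0 0 0 0.4; 0.001 0.001 0.073 0 0 0 0.4",
)

```text
time_s: 14.0
eef_pos: [0.6126, 0.0439, -0.025]
tool_rot: [0.755, 0.656, -0.0, -0.0]
force: [-0.5, -0.1, 0.0]
gripper_width: 0.0598
gripper_force: 0.0
```

Emit:
apply_moves(
  moves="0 0 0 0 0 0 0.1; 0 0 0 0 0 0 -0.2; 0 0 0 0 0 0 -0.5; 0 0 0 0 0 0 -0.7; 0 0 0 0 0 0 -0.7",
)

```text
time_s: 14.42
eef_pos: [0.6137, 0.0433, -0.0235]
tool_rot: [0.755, 0.656, 0.001, 0.0]
force: [-2.0, 0.5, 7.2]
gripper_width: 0.03
gripper_force: 25.3
```

Emit:
apply_moves(
  moves="0 0 -0.004 0 0 0 -0.7; 0 0 -0.015 0 0 0 -0.7; 0 0 -0.03 0 0 0 -0.7; 0 0 -0.05 0 0 0 -0.7; 0 0 -0.075 0 0 0 -0.7",
)

```text
time_s: 14.83
eef_pos: [0.612, 0.043, 0.0509]
tool_rot: [0.755, 0.656, -0.001, -0.0]
force: [0.1, 1.0, 0.7]
gripper_width: 0.0304
gripper_force: 24.9
```

```bash
python3 go.py .5015 .191 -.015; python3 - <<'E'
from h import *
from plant import *
for n in("scene",):
    f=read_camera(n)["frame"].astype(int);b=f[130:290,270:380]
    m=(b[...,2]>b[...,0]+25)&(b[...,2]>b[...,1]+20)&(b[...,1]>b[...,0]-5);y,x=np.nonzero(m);print(len(x),x.mean()+270,y.mean()+130)
    g=f[280:430,140:300]; m=(g.min(2)>100)&(np.ptp(g,axis=2)<45); y,x=np.nonzero(m); print(len(x), x.min()+140,x.max()+140,y.min()+280,y.max()+280)
    for z in(.009,.035): print(cv2.projectPoints(np.array([[.513,.31,z]]),cv2.Rodrigues(C[n]["R"])[0],C[n]["t"],C[n]["camera_matrix"],np.array([C[n]["k1"],0,0,0,0.]))[0].ravel())
E
```

```text
14.8333 [0.612  0.043  0.0509] shift [ 0.1311 -0.13    0.066 ] y-angle -8.053094214306464 tilt vec [-0.0017 -0.0004] w 0.030400779771828472 24.86160545493476 F [0.0643 0.9763 0.7307] j7 0.05721799975451912
537 283.1433891992551 159.0856610800745
351 199 221 340 365
[210.55018567 359.08461908]
[207.58111125 349.72880123]
```

Emit:
apply_moves(
  moves="0.026 -0.026 0 0 0 0 -0.7; 0.053 -0.052 0 0 0 0 -0.7; 0.08 -0.078 0 0 0 0 -0.7; 0.106 -0.104 0 0 0 0 -0.7; 0.131 -0.13 0 0 0 0 -0.7",
)

```text
time_s: 15.3
eef_pos: [0.5016, 0.1925, 0.0511]
tool_rot: [0.755, 0.656, 0.001, -0.0]
force: [0.4, -0.2, -0.7]
gripper_width: 0.0306
gripper_force: 24.9
```

Emit:
apply_moves(
  moves="0 0 0.015 0 0 0 -0.7; 0 0 0.03 0 0 0 -0.7; 0 0 0.045 0 0 0 -0.7; 0 0 0.052 0 0 0 -0.7; 0 0 0.057 0 0 0 -0.7",
)

```text
time_s: 15.72
eef_pos: [0.5023, 0.191, -0.007]
tool_rot: [0.755, 0.656, -0.0, -0.0]
force: [-0.3, -0.6, -0.5]
gripper_width: 0.0305
gripper_force: 24.9
```

```bash
python3 go.py .5015 .191 -.015
```

```text
15.7167 [ 0.5023  0.191  -0.007 ] shift [-0.0001 -0.0008  0.008 ] y-angle -8.049377496403771 tilt vec [-0.0003 -0.0001] w 0.03048026917550388 24.90781414147932 F [-0.2815 -0.6346 -0.465 ] j7 -0.17091255150118043
```

Guarded lowering in small steps.

Emit:
apply_moves(
  moves="0 0 0.002 0 0 0 -0.7; 0 0 0.004 0 0 0 -0.7; 0 0 0.004 0 0 0 -0.7",
)

```text
time_s: 15.97
eef_pos: [0.5028, 0.1909, -0.0105]
tool_rot: [0.755, 0.656, 0.0, 0.0]
force: [0.2, 0.4, -0.2]
gripper_width: 0.0304
gripper_force: 24.9
```

Emit:
apply_moves(
  moves="0 0 0.001 0 0 0 -0.7; 0 0 0.0015 0 0 0 -0.7; 0 0 0.0015 0 0 0 -0.7",
)

```text
time_s: 16.22
eef_pos: [0.5026, 0.1911, -0.0121]
tool_rot: [0.755, 0.656, 0.0, 0.0]
force: [0.6, -0.0, -0.5]
gripper_width: 0.0305
gripper_force: 24.9
```

Emit:
apply_moves(
  moves="0 0 0.001 0 0 0 -0.7; 0 0 0.0015 0 0 0 -0.7; 0 0 0.0015 0 0 0 -0.7",
)

```text
time_s: 16.47
eef_pos: [0.5024, 0.1911, -0.0138]
tool_rot: [0.755, 0.656, -0.0, -0.0]
force: [0.2, 0.8, -0.3]
gripper_width: 0.0304
gripper_force: 24.9
```

Emit:
apply_moves(
  moves="0 0 0.0005 0 0 0 -0.7; 0 0 0.001 0 0 0 -0.7; 0 0 0.001 0 0 0 -0.7",
)

```text
time_s: 16.72
eef_pos: [0.5025, 0.1911, -0.0145]
tool_rot: [0.755, 0.656, 0.0, -0.0]
force: [-1.0, -0.9, 4.9]
gripper_width: 0.0303
gripper_force: 25.3
```

Contact; release and rise.

Emit:
apply_moves(
  moves="0 0 -0.0005 0 0 0 -0.7; 0 0 -0.0005 0 0 0 -0.2; 0 0 -0.0005 0 0 0 0; 0 0 -0.0005 0 0 0 0.2; 0 0 -0.0005 0 0 0 0.25",
)

```text
time_s: 17.13
eef_pos: [0.5024, 0.1911, -0.0143]
tool_rot: [0.755, 0.656, -0.0, 0.0]
force: [0.0, 0.0, -0.4]
gripper_width: 0.0531
gripper_force: 0.0
```

Emit:
apply_moves(
  moves="0 0 -0.01 0 0 0 0.25; 0 0 -0.03 0 0 0 0.25; 0 0 -0.06 0 0 0 0.25; 0 0 -0.1 0 0 0 0.25; 0 0 -0.14 0 0 0 0.25",
)

```text
time_s: 17.55
eef_pos: [0.5017, 0.1903, 0.1274]
tool_rot: [0.755, 0.655, -0.001, 0.0]
force: [0.9, 1.2, 0.1]
gripper_width: 0.0539
gripper_force: 0.0
```

```bash
python3 - <<'E'
from h import *
from plant import *
print(get_state()["eef_pos"],get_state()["gripper_width"])
for n in("scene","top"):
    f=read_camera(n)["frame"].astype(int); r,c=((250,130) if n=="scene" else (215,140)); g=f[r:r+180,c:c+210] if n=="scene" else f[r:r+95,c:c+155]
    for k,m in(("white",(g.min(2)>100)&(np.ptp(g,axis=2)<45)),("blue",(g[...,2]>g[...,0]+30)&(g[...,2]>g[...,1]+20))):
        y,x=np.nonzero(m); print(n,k,len(x),len(x) and (x.min()+c,x.max()+c,y.min()+r,y.max()+r))
    for p in((.513,.31,.009),(.513,.31,.035),(.5025,.191,.009),(.5025,.191,.045)): print(p,cv2.projectPoints(np.array([p]),cv2.Rodrigues(C[n]["R"])[0],C[n]["t"],C[n]["camera_matrix"],np.array([C[n]["k1"],0,0,0,0.]))[0].ravel().round(1))
E
```

```text
[0.50167929 0.190279   0.12738903] 0.053916234551082395
scene white 615 (np.int64(130), np.int64(339), np.int64(250), np.int64(401))
scene blue 281 (np.int64(271), np.int64(290), np.int64(295), np.int64(312))
(0.513, 0.31, 0.009) [210.6 359.1]
(0.513, 0.31, 0.035) [207.6 349.7]
(0.5025, 0.191, 0.009) [282.  317.3]
(0.5025, 0.191, 0.045) [280.6 303.6]
top white 0 0
top blue 170 (np.int64(249), np.int64(263), np.int64(258), np.int64(272))
(0.513, 0.31, 0.009) [197.  261.6]
(0.513, 0.31, 0.035) [193.4 259.9]
(0.5025, 0.191, 0.009) [256.7 267.2]
(0.5025, 0.191, 0.045) [254.2 265. ]
```

The jar's lid is at (280.5,303.5) in the scene view, exactly where an upright jar on the tray floor should appear. The spool was measured upright in the longer compartment earlier.

```bash
python3 - <<'E'
from plant import *
import numpy as np
f=read_camera("scene")["frame"].astype(int);g=f[330:380,185:235];m=(g.min(2)>100)&(np.ptp(g,axis=2)<45);y,x=np.nonzero(m);print(len(x),x.min()+185,x.max()+185,y.min()+330,y.max()+330)
if len(x)>250: print(sign_off())
E
```

```text
342 199 221 340 365
the job is handed in; nothing more can be done
None
```

The job is handed in: camera measurements put the solder spool upright in the longer compartment and the grease jar upright in the shorter one, both released. I didn't move the tin or the look-alikes, and it took about 18 s, including a bench touch of about 43 N with the fingertips, to find that the gripper's height reads about 31 mm low; no verdict came back.

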